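# Swing out the folding hook and hang up the bolt caddy

### The job

Swing the folding hook on the little plywood board fully out, so that it sticks straight out from the board, then hang the orange caddy on it by the hole below its handle and let go. The caddy must end up hanging still and upright, clear of the table; leave the blue caddy where it stands.

Things in the scene. Friction and masses are not known exactly. Their poses are not given: they have to be found in the camera images.
- hook (a joint): Folding hook: level round steel arm, 10 mm thick, 110 mm from its upright hinge axis to its tip, centre line 185 mm above the table; fixed plywood board behind it (280 wide, 205 high, 18 thick). 0 rad = folded flat, parallel to the board; grows as the tip swings out towards the robot, anticlockwise from above, to a stop at 1.571 = straight out. Stiff hinge (0.15 N m), stays where left.
- hook_tip (a point): Centre of the red ball (20 mm wide) at the hook's tip. Turns with the arm: x axis along the arm from hinge to tip, z up, so the hinge axis lies 110 mm back along -x. The hinge is 42 mm in front of the board's face; when folded the face lies 42 mm off the arm's centre line, on the -y side of this frame.
- caddy_orange: Orange caddy of bolts, 0.14 to 0.28 kg, loose, upright. Foot 100 (x) by 90 (y) mm, tray walls 36 high. A plate 12 thick in x, 84 wide in y rises at x = 0, with a hole through it along x: 54 wide, 62 to 108 mm up (top slightly arched). Above the hole a solid handle, 108 to 161 mm up; its black grip is 14 thick in x, 60 wide in y, 125 to 161 mm up. Origin: centre of underside, z up. Front = back.
- caddy_blue: Caddy of the same shape and size in blue, holding brass washers; loose, origin and axes as the orange one. To be left alone.

How it is judged:
By the outcome, as a careful person would: the job done as asked, in the order asked, and still so for the second after the job is handed in, with the robot touching nothing.
It also fails if it takes over 54 s, if anything falls off the work surface, if the arm or the gripper's body presses on something with over 40 N, if the wrist force passes 120 N, or if a joint passes its speed limit or range.

### The arm

A 6-joint arm with a two-finger parallel gripper is mounted at the origin on a cart in front of the work surface, level with it; the furniture and walls round the work are solid. World frame = base frame: x ahead of the robot, y to its left, z up, the work surface at z = 0. Lengths are in mm, angles in rad, forces in N, time in s.
With the tool pointing down it reaches from about 350 to 775 mm from the base axis. Payload 7.3 kg.
Tool frame: the origin (TCP) lies at the very end of the fingers, on their centre line; the grasp point (between the pads) lies 19 mm behind it; z points along the fingers, y is the line along which they close (so a half turn about z gives the same grasp; the last joint's range is limited). The gripper opens to 92 mm and grips with 3 to 60 N. Pads are 19 mm wide; open, the fingers measure 130 mm over their backs; the gripper's body (75 mm by 190 mm) begins 47 mm behind the grasp point.
Start: joints at [-1.27, 0.342, 1.524, -0, 1.275, -0.146], TCP at [226.867, -473.473, 226.741] pointing down, gripper open.
Joint ranges: [-2.53, 2.53], [-0.77, 2.02], [0.04, 2.7], [-1, 4.14], [0.28, 2.66], [-3.11, 3.11]. Speed limits (rad/s): [2.57, 2.57, 3.14, 3.14, 3.14, 3.14].

### API

Orientations are given as [roll, pitch, yaw] about the fixed x, y, z axes, in that order (R = Rz(yaw) Ry(pitch) Rx(roll)).
In Python, from plant import * gives the robot as it stands.
- The arm moves only by the tool arm_command, never from a script. Its arguments are lists of equal length, an entry for each row: "gripper": the finger opening in mm, from 0 to 91.8; "dp": the shift along the tool's x, y, z in units of 25 mm (1.0 is 25 mm), a list of three; "twist": the turn about the tool's z in units of 5 degrees (1.0 is 5 degrees). A call has exactly 5 rows; each row shifts and turns the commanded pose from where the row before left it, along the tool's axes as they then stand; what a row does not reach is not made up. A row lasts 1/8 s, in which the tool goes at most 62.5 mm and 10.7 degrees, less where a joint would pass 70% of its speed; a pose out of reach is approached as far as the arm can. A call is refused whole if a number of a shift passes 1 or a number of a turn 1, either way. A call with a gripper value outside its range is refused whole. The fingers move at their own pace and stop on an object; the grip force is fixed at half the most. Time passes only in rows, so rows that do not move let the fingers close, or fill a call up. It gives the time, the measured TCP pose, the force, the opening and the grip force at its end, in the units of the state.
- get_obs(): the state, without advancing time (a new reading comes with each control period).
- capture(name): name is "scene" or "top" or "wrist"; returns the picture (480x640x3 uint8, red, green, blue); there is no depth.
- get_calibration(name): a dict with "mtx" (3x3 intrinsics, pixels), "dist_coeffs" ([k1, k2, p1, p2, k3] as OpenCV has them; the pictures are not rectified), "position" and "attitude" of the camera in the world; the wrist camera has in their place "mount" (4x4, takes a point from camera to tool coordinates, whose origin is the TCP and whose axes are the flange's). Camera axes: x right, y down, z forward; pixel columns grow to the right and rows downward; lengths in mm; the calibration is good to about 2 mm. A picture is of the moment at which its call begins: read the wrist's pose just before it. get_calibration takes no time and is no camera call.
- close_job(): hands the job in; it is judged then, once.
The state is a dict: "time": time; "joint_positions": joint angles; "dq": joint speeds; "tau": joint torques, N m; "tool_pos": TCP position; "tcp_rot": TCP orientation; "contact_force": force on the tool from outside, world axes, zero at the start; "moment": the same for the moment, N m; "grip_width": finger opening in mm; "finger_force": force on a finger pad.
Only numpy, scipy, OpenCV 4.12 (cv2) and the standard library are available. Lean on these libraries where they do the work, as an engineer would, in place of code of your own. Each camera call takes 0.05 s, during which the arm holds its last target. There are 200 camera calls.

## Working session

There is one attempt and no reset: what is moved stays moved. The work goes in short steps, Python scripts to look and compute and a tool call to move; the robot and the scene stay as the last step left them, time stands still between calls to the robot, and variables do not carry over. Pictures are saved under pics/ and viewed, at most 10 in all, crops included, and the job is handed in when it is done.

Besides the shell and the picture viewer there is one more tool, called after "Call:" by a JSON object that holds its "method" and its "body", one argument or row to a line. arm_command: Moves the arm, as the interface text tells. Its arguments: {"type":"object","properties":{"gripper":{"type":"array"},"dp":{"type":"array"},"twist":{"type":"array"}},"required":["gripper","dp","twist"]}

```bash
mkdir -p pics; ls; python3 - <<'E'
from plant import *
import cv2,numpy as np
for n in("scene","top"):
    c=get_calibration(n);print(n,c)
    cv2.imwrite(f"pics/{n}0.png",capture(n)[:,:,::-1])
print(get_calibration("wrist"));print(get_obs())
E
```

```text
pics
scene {'mtx': array([[462.89955663,   0.        , 321.23405254],
       [  0.        , 462.89955663, 232.57076145],
       [  0.        ,   0.        ,   1.        ]]), 'dist_coeffs': array([-0.09295736,  0.        ,  0.        ,  0.        ,  0.        ]), 'position': array([ 31.42875411, 583.85460985, 672.96404879]), 'attitude': array([-2.16707624,  0.00735517, -2.40632135])}
top {'mtx': array([[465.41622512,   0.        , 312.59611086],
       [  0.        , 465.41622512, 231.54806924],
       [  0.        ,   0.        ,   1.        ]]), 'dist_coeffs': array([-0.01227571,  0.        ,  0.        ,  0.        ,  0.        ]), 'position': array([ 388.12604613,   17.76051408, 1259.39602603]), 'attitude': array([-2.985867  , -0.03202517, -1.55848551])}
{'mtx': array([[341.02938179,   0.        , 320.26471043],
       [  0.        , 341.02938179, 241.40081243],
       [  0.        ,   0.        ,   1.        ]]), 'dist_coeffs': array([-0.02113796,  0.        ,  0.        ,  0.        ,  0.        ]), 'mount': array([[-1.39234469e-03, -9.58963771e-01, -2.83525214e-01,
         7.7
[... 281 characters left out ...]
.1, 'joint_positions': array([-1.27004062e+00,  3.42635543e-01,  1.52494097e+00, -6.43198816e-06,
        1.27541414e+00, -1.45998832e-01]), 'dq': array([-5.21352381e-04, -1.25510202e-03, -3.45601714e-03,  2.87667382e-04,
       -8.90757641e-04,  8.85248737e-05]), 'tau': array([ 1.45068796e-03, -4.32002378e+01, -2.44695336e+01,  7.18148053e-02,
        5.26445266e-02, -4.82162329e-05]), 'tool_pos': array([ 226.72731033, -473.10002881,  226.11675394]), 'tcp_rot': array([-3.14020863e+00, -1.97296411e-04,  4.46756277e-01]), 'contact_force': array([0.05992888, 0.78636344, 0.19791941]), 'moment': array([ 0.02139907, -0.03036884, -0.03549525]), 'finger_force': 0.0, 'grip_width': 92.04314516294606}
```

View pics/scene0.png

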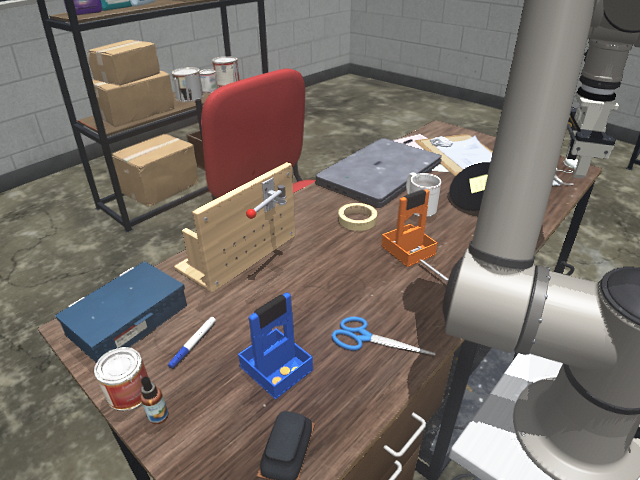

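View pics/top0.png

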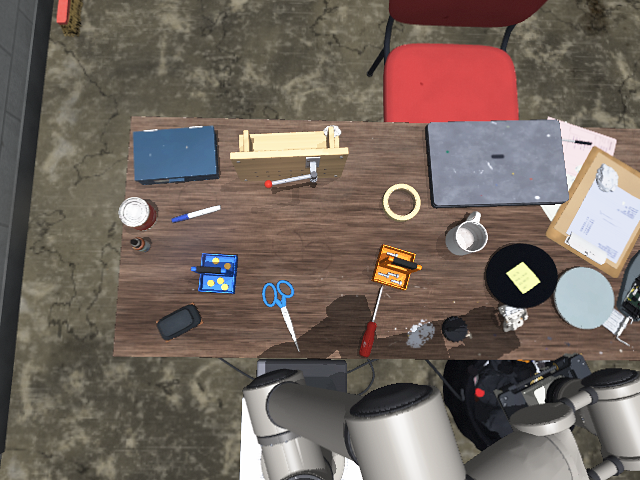

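The scene view shows the hook with its red ball at (251,213), and the orange caddy at about (410,235). In the top view the hook runs from its hinge at about (314,177) to the ball at (268,184), the orange caddy is at (396,267) and the blue one at (217,273). Next I'll enlarge both items.

```bash
cat > h.py <<'E'
from plant import *
import cv2,numpy as np
from scipy.spatial.transform import Rotation as R
def cam(n,o=None):
    c=get_calibration(n)
    if n=="wrist":
        T=np.eye(4);T[:3,:3]=R.from_euler('xyz',o['tcp_rot']).as_matrix();T[:3,3]=o['tool_pos'];T=T@c['mount']
        return c,T[:3,:3],T[:3,3]
    return c,R.from_euler('xyz',c['attitude']).as_matrix(),c['position']
def w(n,px,z,o=None):
    c,r,p=cam(n,o)
    u=cv2.undistortPoints(np.array([[px]],float),c['mtx'],c['dist_coeffs'])[0,0]
    d=r@np.array([u[0],u[1],1]);return p+d*(z-p[2])/d[2]
def proj(n,P,o=None):
    c,r,p=cam(n,o)
    return cv2.projectPoints((np.array(P,float).reshape(-1,3)-p)@r,np.zeros(3),np.zeros(3),c['mtx'],c['dist_coeffs'])[0][:,0]
E
python3 - <<'E'
from h import *
a=cv2.imread("pics/top0.png")
x=cv2.resize(a[135:205,225:355],None,fx=6,fy=6,interpolation=cv2.INTER_CUBIC)[:, :780]
y=cv2.resize(a[240:295,365:430],None,fx=6,fy=6,interpolation=cv2.INTER_CUBIC)[:170*2]
o=np.zeros((300,780,3),np.uint8)
x=cv2.resize(x,(520,280)); y=cv2.resize(y,(280,237))  # 4x, 4.3x
o=np.zeros((280,800,3),np.uint8);o[:,:520]=x;o[:237,520:]=y
cv2.imwrite("pics/crop1.png",o)
print(w("top",(268,184),185),w("top",(314,177),185),w("scene",(251,213),185))
for px in[(231,156),(347,154)]:print("board top",w("top",px,205))
E
```

```text
[669.48706772  92.51930286 185.        ] [688.89600785 -16.30527757 185.        ] [669.18947074  94.65240032 185.        ]
board top [729.95643255 179.43404348 205.        ]
board top [741.02638193 -93.01537877 205.        ]
```

View pics/crop1.png

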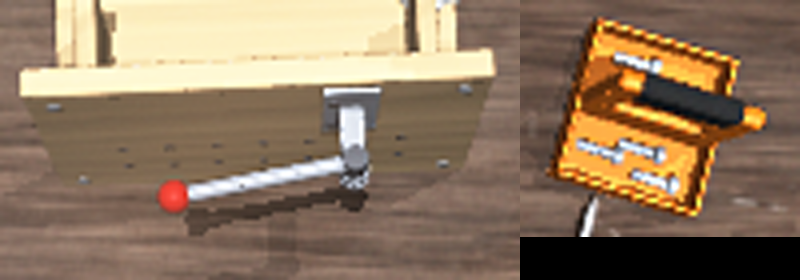

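The crop puts the ball at (268.3,184), the hinge at (314,175) and the board's front top edge from (230,159) to (348.8,154). The orange caddy's rim corners are (383.1,244.6), (415.6,254.4), (406.1,289.4) and (372.7,280.6).

```bash
python3 - <<'E'
from h import *
b=[w("top",p,205) for p in[(230,159.2),(348.75,154)]];d=b[0]-b[1];byaw=np.degrees(np.arctan2(d[1],d[0]));print("board",b,np.linalg.norm(d),byaw)
t=(w("top",(268.3,184),185)+w("scene",(251,213),185))/2;print("tip",t)
# hinge: on line parallel to board 42 off face
u=d/np.linalg.norm(d);n=np.array([-u[1],u[0],0])  # towards robot
dist=(t-b[0])@n;th=np.arcsin((dist-42)/110);print("dist",dist,"theta",th)
hinge=t-110*(np.cos(th)*u+np.sin(th)*n);print("hinge",hinge,"pix",proj("top",hinge),"final tip",hinge+110*n,"n",n)
print("hinge seen",w("top",(314,175),190))
c=[w("top",p,36) for p in[(383.1,244.6),(415.6,254.4),(406.1,289.4),(372.7,280.6)]]
print("caddy",np.mean(c,0),[np.linalg.norm(c[i]-c[(i+1)%4]) for i in range(4)])
for i in(0,2):
  for a,bb in((0,1),(3,2),(0,3),(1,2)):
    e=c[bb]-c[a];print(a,bb,np.degrees(np.arctan2(e[1],e[0])))
  break
print("grip",w("top",(404.8,263.2),161))
E
```

```text
board [array([722.12867782, 181.45117923, 205.        ]), array([741.12293545, -97.1629737 , 205.        ])] 279.26086019515134 93.90005121774195
tip [669.34553584  93.23139151 185.        ]
dist 58.661280912482596 theta 0.15205140860836136
hinge [693.36369144 -14.11444307 185.        ] pix [[313.1037336  175.16458026]] final tip [583.61842746 -21.59622315 185.        ] n [-0.99768422 -0.06801618  0.        ]
hinge seen [692.39182612 -16.0888063  190.        ]
caddy [ 489.17389601 -236.84051415   36.        ] [np.float64(90.25350886695858), np.float64(96.80479642944746), np.float64(90.78132876847043), np.float64(100.08810342837732)]
0 1 -106.00587377511157
3 2 -103.93547442647359
0 3 163.41216011262114
1 2 163.66975482865837
grip [ 488.59704004 -235.8898384   161.        ]
```

Call:
{"method": "arm_command", "body": {
  "gripper": [0,0,0,0,0],
  "dp": [
    [1,-0.7,-0.1],
    [1,-0.7,-0.1],
    [1,-0.7,-0.1],
    [1,-0.7,-0.1],
    [1,-0.7,0]
  ],
  "twist": [0.5,0.5,0.5,0.5,0.5]
}}

```text
time: 0.72
tool_pos: [313.3, -346.9, 236.7]
tcp_rot: [-3.141, 0.0, 0.227]
contact_force: [0.1, -0.4, -0.8]
grip_width: 46.4
finger_force: 0.0
```

Call:
{"method": "arm_command", "body": {
  "gripper": [0,0,0,0,0],
  "dp": [
    [1,-0.7,0],
    [1,-0.7,0],
    [1,-0.7,0],
    [1,-0.7,0],
    [1,-0.7,0]
  ],
  "twist": [0,0,0,0,0]
}}

```text
time: 1.35
tool_pos: [415.3, -233.3, 236.4]
tcp_rot: [-3.141, 0.0, 0.229]
contact_force: [1.2, 0.1, 0.1]
grip_width: 0.5
finger_force: 0.0
```

Call:
{"method": "arm_command", "body": {
  "gripper": [0,0,0,0,0],
  "dp": [
    [1,-0.7,0],
    [1,-0.7,0],
    [1,-0.7,0],
    [1,-0.7,0],
    [1,-0.7,0]
  ],
  "twist": [0,0,0,0,0]
}}

```text
time: 1.98
tool_pos: [517.2, -119.8, 236.3]
tcp_rot: [-3.141, 0.001, 0.229]
contact_force: [-0.6, -0.1, 1.0]
grip_width: 0.7
finger_force: 0.0
```

Call:
{"method": "arm_command", "body": {
  "gripper": [0,0,0,0,0],
  "dp": [
    [0.9,-0.6,0],
    [0.9,-0.6,0],
    [0.9,-0.6,0],
    [0.9,-0.6,0],
    [0.9,-0.6,0]
  ],
  "twist": [0,0,0,0,0]
}}

```text
time: 2.6
tool_pos: [609.7, -21.4, 236.1]
tcp_rot: [-3.141, 0.001, 0.229]
contact_force: [0.3, -0.1, -0.9]
grip_width: 0.3
finger_force: 0.0
```

Call:
{"method": "arm_command", "body": {
  "gripper": [0,0,0,0,0],
  "dp": [
    [1,-0.7,0],
    [1,-0.7,0],
    [1,-0.7,0],
    [0.7,-0.4,0],
    [0,0,0]
  ],
  "twist": [0,0,0,0,0]
}}

```text
time: 3.22
tool_pos: [685.4, 60.7, 235.4]
tcp_rot: [-3.141, 0.002, 0.23]
contact_force: [0.4, -0.7, 0.5]
grip_width: 0.9
finger_force: 0.0
```

```bash
python3 - <<'E'
from h import *
o=get_obs();a=capture("wrist");print(o['tool_pos'],o['tcp_rot'])
P=[[669.3,93.2,185],[693.4,-14.1,185],[722.1,181.4,205],[741.1,-97.2,205]]
q=proj("wrist",P,o);print(q)
a=a[:,:,::-1].copy()
for p in q: cv2.drawMarker(a,tuple(int(v) for v in p),(255,0,255),0,12,1)
cv2.imwrite("pics/w1.png",a)
E
```

```text
[685.4162428   60.66770759 235.401208  ] [-3.14120816e+00  1.53638143e-03  2.30201135e-01]
[[265.4050596  276.23059155]
 [432.19703093 277.28726689]
 [118.73231883 168.39090507]
 [601.86408064 246.2834116 ]]
```

View pics/w1.png

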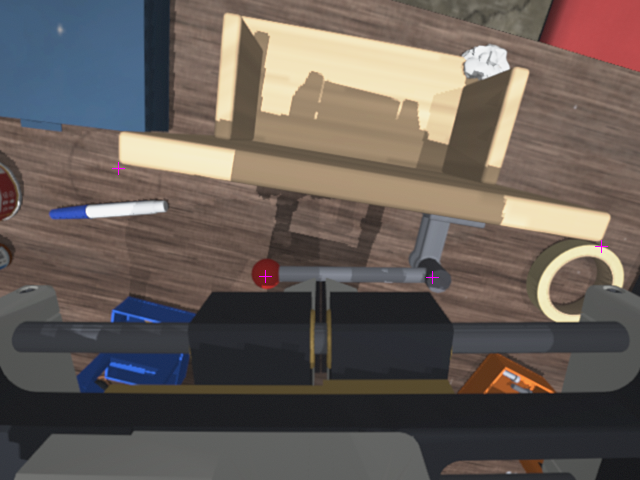

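The wrist view confirms the estimates. The ball is at (265,272) and the hinge at (433,275), both near my markers, and the fingertips sit just in front of the arm.

Call:
{"method": "arm_command", "body": {
  "gripper": [0,0,0,0,0],
  "dp": [
    [0.8,-0.4,0],
    [0,0,0.3],
    [0,0,0.8],
    [0,0,0.8],
    [0,0,0.7]
  ],
  "twist": [0,0,0,0,0]
}}

```text
time: 3.9
tool_pos: [701.2, 72.7, 170.4]
tcp_rot: [3.141, 0.002, 0.228]
contact_force: [0.2, 0.6, -1.2]
grip_width: 0.4
finger_force: 0.0
```

Call:
{"method": "arm_command", "body": {
  "gripper": [0,0,0,0,0],
  "dp": [
    [-0.5,0,0],
    [-0.3,-0.05,0],
    [-0.3,-0.05,0],
    [-0.3,-0.05,0],
    [-0.3,-0.05,0]
  ],
  "twist": [0,-1,-1,-1,-1]
}}

```text
time: 4.53
tool_pos: [659.9, 64.0, 171.5]
tcp_rot: [3.141, -0.0, 0.58]
contact_force: [2.8, -1.2, -0.9]
grip_width: 0.8
finger_force: 1.1
```

Call:
{"method": "arm_command", "body": {
  "gripper": [0,0,0,0,0],
  "dp": [
    [-0.3,-0.05,0],
    [-0.3,-0.05,0],
    [-0.3,-0.05,0],
    [-0.3,-0.05,0],
    [-0.3,-0.05,0]
  ],
  "twist": [-1,-1,-1,-1,-1]
}}

```text
time: 5.15
tool_pos: [628.7, 43.2, 171.7]
tcp_rot: [3.14, -0.001, 1.016]
contact_force: [3.3, -0.5, -0.5]
grip_width: 0.6
finger_force: 1.6
```

```bash
cat >> h.py <<'E'
def rel():
    o=get_obs();v=o['tool_pos'][:2]-np.array([693.4,-14.1]);p=o['tcp_rot'][2];c,s=np.cos(p),np.sin(p)
    print("rel hinge in tool xy",c*v[0]+s*v[1],s*v[0]-c*v[1],"yaw",p,"F",o['contact_force'])
E
python3 -c "
from h import *
rel()"
```

```text
rel hinge in tool xy 14.644941644233036 -85.18500367482034 yaw 1.016226319404661 F [ 3.29968578 -0.46190521 -0.46670454]
```

Call:
{"method": "arm_command", "body": {
  "gripper": [0,0,0,0,0],
  "dp": [
    [-0.3,-0.05,0],
    [-0.3,-0.05,0],
    [-0.3,-0.05,0],
    [-0.3,-0.05,0],
    [-0.3,-0.05,0]
  ],
  "twist": [-1,-1,-1,-1,-1]
}}

```text
time: 5.78
tool_pos: [609.8, 11.0, 172.1]
tcp_rot: [3.138, -0.0, 1.452]
contact_force: [5.2, 1.4, -0.0]
grip_width: 0.4
finger_force: 2.4
```

Call:
{"method": "arm_command", "body": {
  "gripper": [0,0,0,0,0],
  "dp": [
    [-0.3,-0.05,0],
    [-0.25,-0.05,0],
    [0,0,0],
    [0,0,0],
    [0,0,0]
  ],
  "twist": [-1,-1,0,0,0]
}}

```text
time: 6.4
tool_pos: [606.3, -2.0, 172.1]
tcp_rot: [3.138, 0.0, 1.624]
contact_force: [5.2, 2.2, 0.2]
grip_width: 0.6
finger_force: 2.1
```

```bash
python3 -c "
from h import *
rel()"
```

```text
rel hinge in tool xy 16.677225714805815 -86.2852054621089 yaw 1.624139688191967 F [5.17435739 2.24446795 0.1545865 ]
```

Call:
{"method": "arm_command", "body": {
  "gripper": [0,0,0,0,0],
  "dp": [
    [-0.1,0,0],
    [-0.1,0,0],
    [0,0,0],
    [0,0,0],
    [0,0,0]
  ],
  "twist": [0,0,0,0,0]
}}

```text
time: 7.02
tool_pos: [606.5, -3.6, 172.2]
tcp_rot: [3.138, -0.005, 1.625]
contact_force: [4.5, 13.4, 0.9]
grip_width: 0.7
finger_force: 6.9
```

Call:
{"method": "arm_command", "body": {
  "gripper": [0,0,0,0,0],
  "dp": [
    [-0.1,0,0],
    [-0.1,0,0],
    [0,0,0],
    [0,0,0],
    [0,0,0]
  ],
  "twist": [0,0,0,0,0]
}}

```text
time: 7.65
tool_pos: [606.5, -4.2, 172.3]
tcp_rot: [3.138, -0.012, 1.627]
contact_force: [5.1, 28.3, 2.7]
grip_width: 0.2
finger_force: 15.1
```

Call:
{"method": "arm_command", "body": {
  "gripper": [0,0,0,0,0],
  "dp": [
    [0.5,0,0],
    [0.5,0,0],
    [0,0,-1],
    [0,0,-1],
    [0,0,-0.8]
  ],
  "twist": [0,0,0,0,0]
}}

```text
time: 8.28
tool_pos: [604.5, 13.0, 242.4]
tcp_rot: [-3.141, 0.001, 1.624]
contact_force: [0.5, 0.0, 0.0]
grip_width: 0.4
finger_force: 0.0
```

Call:
{"method": "arm_command", "body": {
  "gripper": [90,90,90,90,90],
  "dp": [
    [-1,-0.4,0],
    [-1,-0.4,0],
    [-1,-0.4,0],
    [-1,-0.4,0],
    [-1,-0.4,0]
  ],
  "twist": [0.76,0.76,0.76,0.76,0.76]
}}

```text
time: 8.9
tool_pos: [544.3, -107.7, 241.3]
tcp_rot: [-3.141, 0.001, 1.29]
contact_force: [1.6, -0.0, 0.1]
grip_width: 46.2
finger_force: 0.0
```

```bash
python3 - <<'E'
from h import *
for n in("top","scene"):
    a=capture(n);cv2.imwrite(f"pics/{n}1.png",a[:,:,::-1]);h=cv2.cvtColor(a,cv2.COLOR_RGB2HSV)
    f=proj(n,[[583.6,-21.6,185]])[0];print(n,"expected",f)
    m=cv2.inRange(h,(0,190,90),(6,255,255))|cv2.inRange(h,(175,190,90),(180,255,255))
    k,_,s,c=cv2.connectedComponentsWithStats(m)
    for i in range(1,k):
        if np.hypot(*(c[i]-f))<40 and s[i,4]>8: print(c[i],s[i,4],w(n,c[i],185))
E
```

```text
top expected [315.72353816 220.53162404]
[316.14583333 220.1875    ] 48 [584.43873025 -22.58268739 185.        ]
scene expected [321.33315981 205.15871312]
```

The hook is now straight out, with its tip seen at (316,220), less than 1.5 mm from the prediction. On to the caddy.

Call:
{"method": "arm_command", "body": {
  "gripper": [90,90,90,90,90],
  "dp": [
    [-1,-0.15,0],
    [-1,-0.15,0],
    [-1,-0.15,0],
    [-1,-0.15,0],
    [-1,-0.1,0]
  ],
  "twist": [0,0,0,0,0]
}}

```text
time: 9.62
tool_pos: [494.1, -222.2, 241.5]
tcp_rot: [-3.141, -0.0, 1.294]
contact_force: [0.5, -0.1, -0.7]
grip_width: 89.6
finger_force: 0.0
```

Call:
{"method": "arm_command", "body": {
  "gripper": [90,90,90,90,90],
  "dp": [
    [-0.55,0,0],
    [0,0,0],
    [0,0,0],
    [0,0,0],
    [0,0,0]
  ],
  "twist": [0,0,0,0,0]
}}

```text
time: 10.25
tool_pos: [491.1, -234.6, 241.8]
tcp_rot: [3.141, 0.0, 1.294]
contact_force: [0.3, 0.1, 0.1]
grip_width: 89.7
finger_force: 0.0
```

```bash
python3 - <<'E'
from h import *
o=get_obs();a=capture("wrist");print(o['tool_pos'],o['tcp_rot'])
a=a[:,:,::-1].copy()
d=np.array([np.cos(np.radians(74)),np.sin(np.radians(74)),0]);c=np.array([488.8,-236.4,161])
q=proj("wrist",[c+30*d,c-30*d],o);print(q)
for p in q: cv2.drawMarker(a,tuple(int(v) for v in p),(255,0,255),0,12,1)
cv2.imwrite("pics/w2.png",a)
E
```

```text
[ 491.13143354 -234.6472485   241.76439915] [3.14148761e+00 5.70001071e-05 1.29418611e+00]
[[316.50903541 211.51244121]
 [316.65831802 288.90724337]]
```

View pics/w2.png

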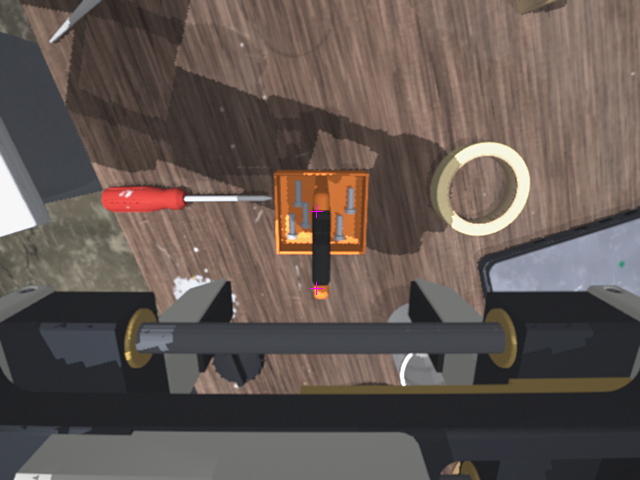

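The view shows the grip at (321,247), centred between the open fingers and aligned with them. I'll go down and grip it.

Call:
{"method": "arm_command", "body": {
  "gripper": [90,60,50,50,50],
  "dp": [
    [0,0,1],
    [0,0,1],
    [0,0,1],
    [0,0,1],
    [0,0,0.7]
  ],
  "twist": [0,0,0,0,0]
}}

```text
time: 10.92
tool_pos: [490.7, -234.8, 123.1]
tcp_rot: [-3.141, -0.0, 1.293]
contact_force: [0.3, -0.2, -0.2]
grip_width: 54.2
finger_force: 0.0
```

Call:
{"method": "arm_command", "body": {
  "gripper": [0,0,0,0,0],
  "dp": [
    [0,0,0],
    [0,0,0],
    [0,0,0],
    [0,0,0],
    [0,0,0]
  ],
  "twist": [0,0,0,0,0]
}}

```text
time: 11.55
tool_pos: [491.2, -235.3, 124.8]
tcp_rot: [3.14, 0.0, 1.293]
contact_force: [0.5, -0.4, 2.6]
grip_width: 13.9
finger_force: 30.0
```

Call:
{"method": "arm_command", "body": {
  "gripper": [0,0,0,0,0],
  "dp": [
    [0,0,-0.8],
    [0,0,-0.8],
    [0,0,-0.8],
    [0,0,-0.8],
    [0,0,-0.8]
  ],
  "twist": [0,-1,-1,-1,-1]
}}

```text
time: 12.18
tool_pos: [490.6, -235.0, 224.6]
tcp_rot: [-3.141, -0.0, 1.645]
contact_force: [0.3, -0.5, -1.9]
grip_width: 13.9
finger_force: 30.0
```

Call:
{"method": "arm_command", "body": {
  "gripper": [0,0,0,0,0],
  "dp": [
    [0.8,0,0],
    [0.8,0,0],
    [0.8,0,0],
    [0.8,0,0],
    [0.8,0,0]
  ],
  "twist": [0,0,0,0,0]
}}

```text
time: 12.8
tool_pos: [483.6, -133.8, 224.0]
tcp_rot: [-3.141, -0.0, 1.643]
contact_force: [-0.5, -0.1, -1.6]
grip_width: 13.7
finger_force: 30.0
```

```bash
python3 -c "
from h import *
o=get_obs();print(o['tool_pos'],o['tcp_rot'],o['grip_width']);rel()"
```

```text
[ 483.55402571 -133.78225198  224.03140702] [-3.14131438e+00 -1.61891909e-04  1.64259536e+00] 13.65867670635439
rel hinge in tool xy -104.32010135487621 -217.8910067418014 yaw 1.642595358822156 F [-0.50457833 -0.14397785 -1.64317963]
```

Call:
{"method": "arm_command", "body": {
  "gripper": [0,0,0,0,0],
  "dp": [
    [1,0,0],
    [1,0,0],
    [1,0,0],
    [1,0,0],
    [0.15,0.6,0]
  ],
  "twist": [0,0,0,0,0]
}}

```text
time: 13.42
tool_pos: [490.9, -29.0, 224.5]
tcp_rot: [-3.141, -0.0, 1.644]
contact_force: [0.6, -0.3, -2.0]
grip_width: 13.9
finger_force: 30.0
```

Call:
{"method": "arm_command", "body": {
  "gripper": [0,0,0,0,0],
  "dp": [
    [0,0.4,0],
    [0,0.4,0],
    [0,0.2,0],
    [0,0,0],
    [0,0,0]
  ],
  "twist": [0,0,0,0,0]
}}

```text
time: 14.05
tool_pos: [516.0, -29.3, 224.1]
tcp_rot: [-3.141, 0.0, 1.642]
contact_force: [0.5, 0.1, -1.6]
grip_width: 14.4
finger_force: 30.0
```

```bash
python3 - <<'E'
from h import *
rel()
a=capture("scene")[:,:,::-1];cv2.imwrite("pics/s2.png",cv2.resize(a[130:290,220:420],None,fx=3.5,fy=3.5,interpolation=cv2.INTER_CUBIC))
E
```

```text
rel hinge in tool xy -2.589006520771525 -178.0504328251271 yaw 1.641911403475175 F [ 0.46318915  0.07800548 -1.59848877]
```

View pics/s2.png

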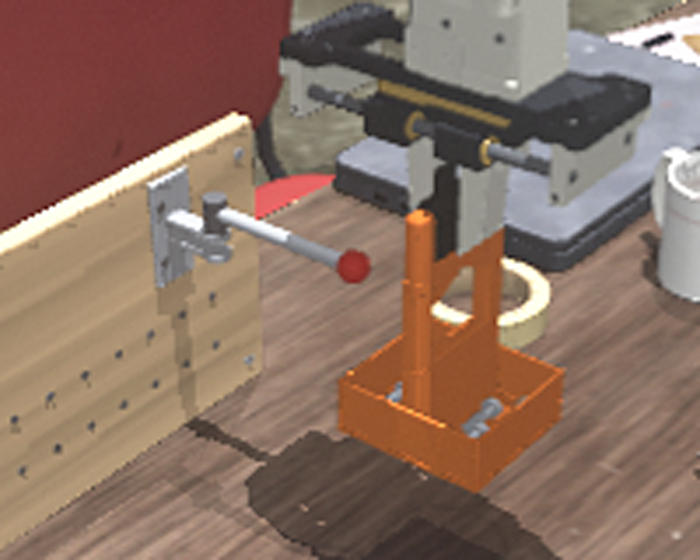

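The crop shows the ball at (353,267), level with the open hole of the held caddy. I'll thread it on.

Call:
{"method": "arm_command", "body": {
  "gripper": [0,0,0,0,0],
  "dp": [
    [0.06,0.4,0],
    [0,0.5,0],
    [0,0.5,0],
    [0,0.4,0],
    [0,0.4,0]
  ],
  "twist": [0,0,0,0,0]
}}

```text
time: 14.72
tool_pos: [571.7, -23.6, 224.0]
tcp_rot: [-3.141, 0.0, 1.642]
contact_force: [0.3, -0.0, -1.5]
grip_width: 13.7
finger_force: 30.0
```

Call:
{"method": "arm_command", "body": {
  "gripper": [0,0,0,0,0],
  "dp": [
    [0,0.5,0],
    [0,0.5,0],
    [0,0.5,0],
    [0,0.5,0],
    [0,0.3,0]
  ],
  "twist": [0,0,0,0,0]
}}

```text
time: 15.35
tool_pos: [629.1, -19.5, 224.0]
tcp_rot: [-3.141, 0.0, 1.642]
contact_force: [-0.6, 0.2, -0.9]
grip_width: 13.9
finger_force: 30.0
```

```bash
python3 - <<'E'
from h import *
rel()
a=capture("scene")[:,:,::-1];cv2.imwrite("pics/s3.png",cv2.resize(a[130:290,220:420],None,fx=3.5,fy=3.5,interpolation=cv2.INTER_CUBIC))
E
```

```text
rel hinge in tool xy -0.786035753074322 -64.5035845168011 yaw 1.6423800154536214 F [-0.58371383  0.17174362 -0.93449272]
```

View pics/s3.png

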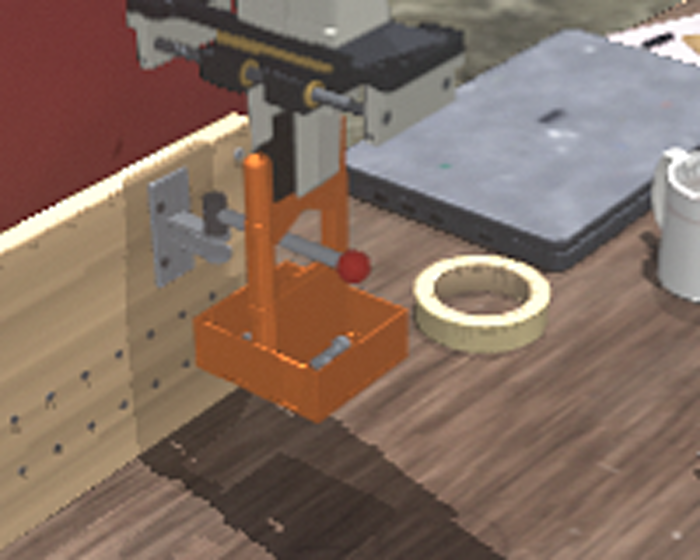

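The hook now passes through the hole. I'll lower until it makes contact.

Call:
{"method": "arm_command", "body": {
  "gripper": [0,0,0,0,0],
  "dp": [
    [0,0,0.3],
    [0,0,0.2],
    [0,0,0.1],
    [0,0,0],
    [0,0,0]
  ],
  "twist": [0,0,0,0,0]
}}

```text
time: 16.02
tool_pos: [628.4, -19.6, 209.5]
tcp_rot: [3.141, 0.0, 1.642]
contact_force: [-0.3, 0.0, -1.0]
grip_width: 13.8
finger_force: 30.0
```

Call:
{"method": "arm_command", "body": {
  "gripper": [0,0,0,0,0],
  "dp": [
    [0,0,0.1],
    [0,0,0],
    [0,0,0],
    [0,0,0],
    [0,0,0]
  ],
  "twist": [0,0,0,0,0]
}}

```text
time: 16.65
tool_pos: [628.4, -19.6, 206.7]
tcp_rot: [3.142, 0.0, 1.642]
contact_force: [0.5, 0.7, -2.0]
grip_width: 14.2
finger_force: 30.0
```

Call:
{"method": "arm_command", "body": {
  "gripper": [0,0,0,0,0],
  "dp": [
    [0,0,0.06],
    [0,0,0],
    [0,0,0],
    [0,0,0],
    [0,0,0]
  ],
  "twist": [0,0,0,0,0]
}}

```text
time: 17.27
tool_pos: [628.5, -19.6, 206.0]
tcp_rot: [3.14, 0.0, 1.642]
contact_force: [-2.3, 0.7, 5.6]
grip_width: 13.9
finger_force: 30.0
```

Call:
{"method": "arm_command", "body": {
  "gripper": [0,0,0,0,0],
  "dp": [
    [0,0,0.04],
    [0,0,0],
    [0,0,0],
    [0,0,0],
    [0,0,0]
  ],
  "twist": [0,0,0,0,0]
}}

```text
time: 17.9
tool_pos: [628.5, -19.6, 205.9]
tcp_rot: [3.14, 0.001, 1.642]
contact_force: [-2.7, 0.7, 9.9]
grip_width: 14.3
finger_force: 30.0
```

Call:
{"method": "arm_command", "body": {
  "gripper": [0,0,16,18,20],
  "dp": [
    [0,0,-0.06],
    [0,0,0],
    [0,0,0],
    [0,0,0],
    [0,0,0]
  ],
  "twist": [0,0,0,0,0]
}}

```text
time: 18.52
tool_pos: [628.3, -19.6, 205.3]
tcp_rot: [-3.141, -0.0, 1.642]
contact_force: [0.0, -0.1, -0.3]
grip_width: 19.7
finger_force: 0.0
```

Call:
{"method": "arm_command", "body": {
  "gripper": [24,30,35,40,40],
  "dp": [
    [0,0,0],
    [0,0,0],
    [0,0,0],
    [0,0,0],
    [0,0,0]
  ],
  "twist": [0,0,0,0,0]
}}

```text
time: 19.15
tool_pos: [628.4, -19.6, 205.7]
tcp_rot: [3.141, 0.0, 1.642]
contact_force: [0.5, 0.6, -0.4]
grip_width: 39.3
finger_force: 0.0
```

```bash
python3 - <<'E'
from h import *
rel()
a=capture("scene")[:,:,::-1];cv2.imwrite("pics/s4.png",cv2.resize(a[130:290,220:420],None,fx=3.5,fy=3.5,interpolation=cv2.INTER_CUBIC))
E
```

```text
rel hinge in tool xy -0.8086559976289855 -65.26585377898739 yaw 1.6423083463597656 F [ 0.54303615  0.59625674 -0.38978959]
```

View pics/s4.png

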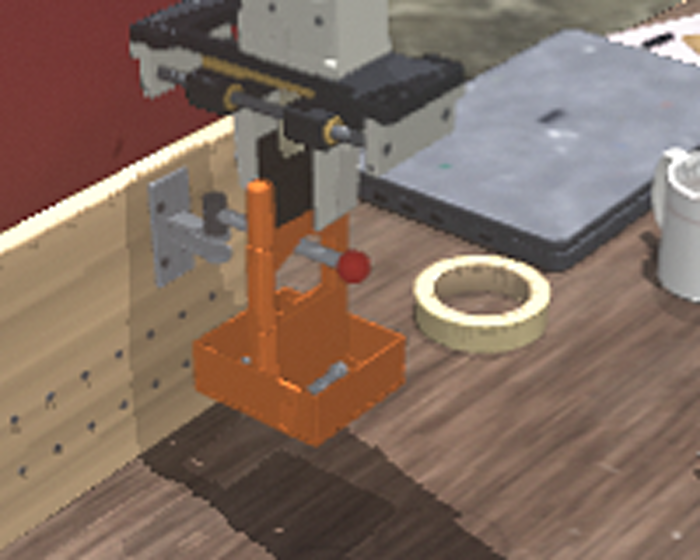

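The caddy hangs upright on the hook between the open fingers. I'll raise the gripper straight up and check once more.

Call:
{"method": "arm_command", "body": {
  "gripper": [40,40,40,40,40],
  "dp": [
    [0,0,-0.4],
    [0,0,-0.8],
    [0,0,-0.8],
    [0,0,-0.8],
    [0,0,-0.8]
  ],
  "twist": [0,0,0,0,0]
}}

```text
time: 19.82
tool_pos: [628.4, -19.6, 297.3]
tcp_rot: [3.141, 0.0, 1.642]
contact_force: [-0.0, -0.8, -0.0]
grip_width: 40.2
finger_force: 0.0
```

Call:
{"method": "arm_command", "body": {
  "gripper": [40,40,40,40,40],
  "dp": [
    [0,-0.5,-0.3],
    [0,-0.8,0],
    [0,-0.8,0],
    [0,0,0],
    [0,0,0]
  ],
  "twist": [0,0,0,0,0]
}}

```text
time: 20.45
tool_pos: [576.1, -23.3, 303.3]
tcp_rot: [3.141, 0.0, 1.642]
contact_force: [-0.3, -0.5, 0.7]
grip_width: 39.9
finger_force: 0.0
```

Call:
{"method": "arm_command", "body": {
  "gripper": [40,40,40,40,40],
  "dp": [
    [0,0,0],
    [0,0,0],
    [0,0,0],
    [0,0,0],
    [0,0,0]
  ],
  "twist": [0,0,0,0,0]
}}

```text
time: 21.08
tool_pos: [576.0, -23.3, 303.2]
tcp_rot: [-3.142, 0.0, 1.642]
contact_force: [0.9, 0.1, -0.8]
grip_width: 40.0
finger_force: 0.0
```

```bash
python3 - <<'E'
from h import *
a=capture("scene");
for _ in range(3): b=capture("scene");print("motion px",(cv2.absdiff(a,b)[150:290,240:360].max(2)>40).sum())
cv2.imwrite("pics/s5.png",b[:,:,::-1])
E
```

```text
motion px 1
motion px 2
motion px 3
```

View pics/s5.png

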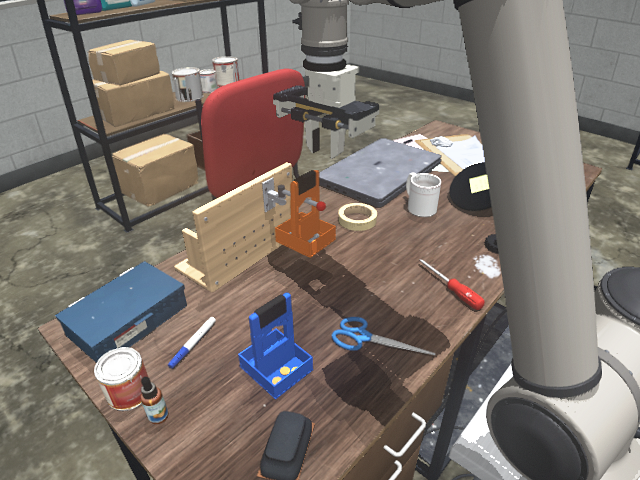

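The caddy hangs upright at about (306,225), well clear of the gripper, and the blue caddy is untouched. I'll wait a little for any sway to die out, then hand in.

Call:
{"method": "arm_command", "body": {
  "gripper": [40,40,40,40,40],
  "dp": [
    [0,0,0],
    [0,0,0],
    [0,0,0],
    [0,0,0],
    [0,0,0]
  ],
  "twist": [0,0,0,0,0]
}}

```text
time: 21.9
tool_pos: [576.0, -23.3, 303.2]
tcp_rot: [-3.142, 0.0, 1.642]
contact_force: [-0.4, -0.6, 0.2]
grip_width: 40.1
finger_force: 0.0
```

Call:
{"method": "arm_command", "body": {
  "gripper": [40,40,40,40,40],
  "dp": [
    [0,0,0],
    [0,0,0],
    [0,0,0],
    [0,0,0],
    [0,0,0]
  ],
  "twist": [0,0,0,0,0]
}}

```text
time: 22.52
tool_pos: [576.0, -23.3, 303.2]
tcp_rot: [3.142, 0.0, 1.642]
contact_force: [0.8, -0.6, 0.3]
grip_width: 40.0
finger_force: 0.0
```

Call:
{"method": "arm_command", "body": {
  "gripper": [40,40,40,40,40],
  "dp": [
    [0,0,0],
    [0,0,0],
    [0,0,0],
    [0,0,0],
    [0,0,0]
  ],
  "twist": [0,0,0,0,0]
}}

```text
time: 23.15
tool_pos: [576.0, -23.3, 303.2]
tcp_rot: [-3.142, 0.0, 1.642]
contact_force: [-0.6, 0.3, -0.3]
grip_width: 40.1
finger_force: 0.0
```

```bash
python3 - <<'E'
from h import *
p=cv2.imread("pics/s5.png")[:,:,::-1];f=[]
for _ in range(6):
    b=capture("scene");f.append(int((cv2.absdiff(p,b)[150:290,240:360].max(2)>40).sum()));p=b
print(f)
if max(f)<12: print(close_job())
E
```

```text
[0, 0, 0, 0, 0, 0]
the job is handed in; nothing more can be done
None
```

The hook is swung fully out to its stop and the orange caddy hangs on it, still, upright and clear of the table; the blue caddy was left alone, and I handed the job in at about 23.5 s of the 54 s allowed.

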